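# Steer the calibration spot onto the blue-ringed detector window

### The arm

A 7-joint arm with a two-finger parallel gripper is mounted at the origin on the work surface. World frame = base frame: x ahead of the robot, y to its left, z up, the work surface at z = 0. Lengths are in m, angles in degrees, forces in N, time in s.
With the tool pointing down it reaches from about 0.4 to 0.925 m from the base axis. Payload 4.1 kg.
Tool frame: the origin (TCP) lies at the very end of the fingers, on their centre line; the grasp point (between the pads) lies 19 mm behind it (r.grip_point_offset is the distance from the TCP to the grasp point, in m); z points along the fingers, y is the direction in which the jaws open and shut (so a half turn about z gives the same grasp; the last joint's range is limited). The gripper opens to 85 mm and grips with 20 to 120 N. Pads are 22 mm wide; open, the fingers measure 114 mm over their backs; the gripper's body (76 mm by 85 mm) begins 54 mm behind the grasp point. The pads swing forward as they close: fully open they stand 13 mm farther back than shut.
Start: joints at [-5.672, 22.827, 2.584, 88.041, -1.071, 69.15, -2.905], TCP at [0.65, 0, 0.231] pointing down, gripper open.
Joint ranges: [-161.44, 161.44], [-28.35, 127.94], [-78.24, 83.42], [0, 140.83], [-78.03, 258.03], [13.02, 114.36], [-168.23, 168.23]. Speed limits (degrees/s): [147.25, 147.25, 180, 180, 180, 180, 180].

### API

Orientations are given as a 3x3 rotation matrix whose columns are the frame's x, y, z axes.
In Python, from cell import telemetry, eyes, workorder, spotter, r gives the robot as it stands. The module is installed in compiled form; this text tells all that it offers.
- The arm moves only by the tool send_rows, never from a script. Its argument "rows" is a list of rows, each an object of numbers: "x", "y", "z": the shift along the world's x, y, z in m; "rx", "ry", "rz": the turn, a rotation vector about the world's x, y, z in degrees. In form: [{"x": .., "y": .., "z": .., "rx": .., "ry": .., "rz": ..}, ...]. A call has 1 to 5 rows; each row is the pose to reach, as a shift and turn from the pose commanded when the call began; what a row does not reach only later rows make up. A row lasts 1/8 s, in which the tool goes at most 62.5 mm and 10.7 degrees, less where a joint would pass 70% of its speed; a pose out of reach is approached as far as the arm can. A call with a gripper value outside its range is refused whole. "hand" is the gripper command: -1 is fully open, 1 is shut, values between are in proportion, set as the call begins (left out, the last holds). The fingers move at their own pace and stop on an object; "grip_force" is the grip in N (left out, the last holds). Time passes only in rows, so rows that repeat a pose let the fingers close. It gives the time, the measured TCP pose, the force and the opening at its end, in the units of the state.
- telemetry.observe(): the state, without advancing time (a new reading comes with each control period).
- eyes.capture(name): name is "scene" or "side" or "wrist"; returns the picture (420x560x3 uint8, red, green, blue); there is no depth.
- eyes.get_calibration(name): a dict with "camera_matrix" (3x3 intrinsics, pixels), "eye" and "attitude" of the camera in the world; the wrist camera has in their place "hand_eye" (4x4, takes a point from camera to tool coordinates, whose origin is the TCP and whose axes are the flange's). Camera axes: x right, y down, z forward; pixel columns grow to the right and rows downward; lengths in m; the calibration is good to about 2 mm. A picture is of the moment at which its call begins: read the wrist's pose just before it. get_calibration takes no time and is no camera call.
- workorder.hand_in(): hands the job in, once; it reports no verdict.
Trained networks look in the newest picture that a camera, given by its name, has taken for a name from the list of things; names that differ only in an ending like _2 or _b are one class to them, and where a whole thing is asked for, a point or a joint stands for the part that bears it (a point fixed in the world has none). Each returns a list of dicts, best first, with "confidence" (0 to 1); they miss things now and then, are a little off and sometimes report something else, mostly with a low value. They report only what shows in the picture. A call takes as long as a camera call.
- spotter.boxes_of(camera, label): "rect" ([left, top, width, height] in pixels, round what is visible of it).
The state is a dict: "time": time; "q": joint angles; "joint_velocities": joint speeds; "effort": joint torques, N m; "ee_pos": TCP position; "ee_rot": TCP orientation; "ft_force": force on the tool from outside, world axes, zero at the start; "ft_torque": the same for the moment, N m; "opening": finger opening in m.
Only numpy, scipy, OpenCV 4.12 (cv2) and the standard library are available. Lean on these libraries where they do the work, as an engineer would, in place of code of your own. Each camera call takes 0.05 s, during which the arm holds its last target.

### The job

Turn the two knobs of the tilted mirror station, one after the other and as often as needed, until the whole red light spot lies inside the blue ring on the detector tile. Then let go of the knobs and leave the spot there, and leave the loose things around it where they are.

Things in the scene. Friction and masses are not known exactly. Their poses are not given: they have to be found in the camera images.
- mount: fixed mirror station: dark base 130 x 220 mm, two uprights, between them an inclined aluminium plate (194 x 85 mm, centre 175 mm up) with two knobs on its upper, robot-facing side and a mirror below. A lamp in the base shines up at the mirror, which throws a red spot ahead onto the tile. Origin: centre of the base's underside; x ahead to the tile, y to the left (orange) knob, z up. Place and yaw vary
- left_grip (a point): Orange ribbed cylindrical knob, 46 mm diameter, 45 mm tall along its axis, above the inclined plate. The point is on its axis at mid-height. Its lower face is 20 mm off the plate's face (a collar of 28 mm diameter fills 10 of them). The axis leans 30 degrees from vertical towards the robot's side: up along it is (-0.5, 0, 0.866) in the station's frame. The two knobs' axes are 140 mm apart, along the station's y
- right_grip (a point): Black ribbed cylindrical knob, 46 mm diameter, 45 mm tall along its axis, above the inclined plate. The point is on its axis at mid-height. Its lower face is 20 mm off the plate's face (a collar of 28 mm diameter fills 10 of them). The axis leans 30 degrees from vertical towards the robot's side: up along it is (-0.5, 0, 0.866) in the station's frame. The two knobs' axes are 140 mm apart, along the station's y
- left_knob (a joint): angle of the orange knob, rad, growing anticlockwise seen from above; stops at -4 and 4; stays where left (friction about 0.08 N m), does not travel along its axis. Growing angle moves the spot level, 17 mm per rad, along the station's (x, y) direction (0.96, -0.28), mostly ahead. That direction and this knob's axis swing with the carriage that the black knob turns (see there)
- right_knob (a joint): angle of the black knob, rad; sense, stops and friction as the orange one. Turning it swivels a carriage with the mirror, orange knob and spot about the vertical line through left_grip: 0.068 rad per rad, anticlockwise from above for growing angle, 0 at angle 0. So the spot, about 250 mm away, moves about 17 mm per rad along the station's (x, y) direction (0.28, 0.96), mostly left
- spot (a point): centre of the red light spot, a disc of 16 mm diameter on the tile's top face; it follows the knobs at once. Only light: it cannot be touched
- tile: detector tile fixed to the bench ahead of the mirror: dark square top 190 x 190 mm, 30 mm high, on a purple board; four round dark windows with coloured rings stand in a square of 64 mm around its centre. Origin: centre of its underside
- blue_ring: the target: bright blue flat ring, 32 mm inside and 44 mm outside diameter, printed flat on the tile's top; origin at its centre. Which of the four corners it has varies; the yellow, green and white rings of the same size are not the target
- spare_module: loose bystander: silver detector module with a purple circuit board on one face, 46 x 150 x 75 mm high, standing beside the tile; origin: centre of the underside
- jar: loose bystander: closed jar with blue cap, 60 mm diameter, 85 mm high, beside the tile; origin: centre of the underside
- screwdriver: loose bystander: screwdriver lying on the bench beside the mirror station; origin: centre of its underside
- mug: loose bystander: blue mug, 80 mm diameter, 95 mm high; origin: centre of the underside
- parts_bin: loose bystander: grey open bin with one divider, 160 x 110 x 50 mm; origin: centre of the underside
- wrench: loose bystander: wrench lying on the bench; origin: centre of its underside
- tape_roll: loose bystander: yellow roll, 90 mm outside diameter, 25 mm high, lying flat; origin: centre of the underside

How it is judged (in metres and radians):
At the end, for the whole second after the job is handed in: The centre of the red spot is within 8 mm of the centre of the blue ring (the whole spot is inside the ring) and both knobs are at rest (horizontal distance between spot and blue_ring below 0.008 m and velocity of joint left_knob between -0.05 and 0.05 rad/s and velocity of joint right_knob between -0.05 and 0.05 rad/s); the robot touches nothing.
It fails at once if a loose bystander is shifted by more than 20 mm (distance of any of spare_module, jar, screwdriver, mug, parts_bin, wrench, tape_roll from where it was at the start of the episode above 0.02 m).
It also fails if it takes over 64 s, if anything falls off the work surface, if the arm or the gripper's body presses on something with over 40 N, if the wrist force passes 120 N, or if a joint passes its speed limit or range.

## Working session

There is one attempt and no reset: what is moved stays moved. The work goes in short steps, Python scripts to look and compute and a tool call to move; the robot and the scene stay as the last step left them, time stands still between calls to the robot, and variables do not carry over. Pictures are saved under pics/ and viewed, and the job is handed in when it is done.

Besides the shell and the picture viewer there is one more tool, called after "Request:" as a command line: name --argument value ..., lists and objects as JSON in quotes. send_rows: Moves the arm, as the interface text tells. Its arguments: {"type":"object","properties":{"rows":{"type":"array"},"hand":{"type":"number"},"grip_force":{"type":"number"}},"required":["rows"]}

```bash
mkdir -p pics
cat > h.py <<'E'
import numpy as np, cv2
from cell import telemetry, eyes, workorder, spotter, r
def snap(n,f):
    im=eyes.capture(n); cv2.imwrite('pics/'+f,im[:,:,::-1]); return im
E
python3 - <<'E'
from h import *
s=telemetry.observe(); print(s)
for n in ['scene','side']:
    snap(n,n+'0.png'); print(eyes.get_calibration(n))
print(eyes.get_calibration('wrist'), r.grip_point_offset)
E
```

```text
{'time': 0.0, 'q': array([-5.67127795, 22.87113329,  2.57936955, 88.11404004, -1.06986852,
       69.151472  , -2.90652452]), 'joint_velocities': array([ 0.00327724, -0.14731011,  0.04672012, -0.06703306,  0.00247728,
        0.08037063,  0.08045012]), 'effort': array([-9.65094187e-04, -4.75129580e+01,  1.36406265e+00, -2.54227209e+01,
        1.14684159e-02,  9.53188282e-03,  3.56541250e-05]), 'ee_pos': array([6.49358420e-01, 1.05201359e-05, 2.30273090e-01]), 'ee_rot': array([[-9.01874610e-05,  9.99998079e-01, -1.95809833e-03],
       [ 9.99999984e-01,  8.98848839e-05, -1.54613477e-04],
       [-1.54437177e-04, -1.95811225e-03, -9.99998071e-01]]), 'ft_force': array([-0.21596433,  0.26630071, -0.01531301]), 'ft_torque': array([-0.0258848 , -0.04697677,  0.00023841]), 'opening': 0.0853194387670956}
{'camera_matrix': array([[385.62877053,   0.        , 281.05526898],
       [  0.        , 385.62877053, 211.04201772],
       [  0.        ,   0.        ,   1.        ]]), 'eye': array([0.98920959, 0.46183161, 0.96497638]), 'attitude': array([[-0.72579783,  0.55130544, -0.4114363 ],
      
[... 311 characters left out ...]
72074]), 'attitude': array([[-0.83227962, -0.36034102,  0.42126593],
       [-0.55435219,  0.53815504, -0.63488802],
       [ 0.00206981, -0.76193405, -0.64765131]])}
{'camera_matrix': array([[367.55766371,   0.        , 284.2342697 ],
       [  0.        , 367.55766371, 213.63521984],
       [  0.        ,   0.        ,   1.        ]]), 'hand_eye': array([[-3.52084163e-04, -9.60298701e-01, -2.78973620e-01,
         7.08358551e-02],
       [ 9.99999897e-01, -4.17624523e-04,  1.75501039e-04,
         2.06766040e-04],
       [-2.85039644e-04, -2.78973530e-01,  9.60298750e-01,
        -1.41769809e-01],
       [ 0.00000000e+00,  0.00000000e+00,  0.00000000e+00,
         1.00000000e+00]])} 0.0187
```

View pics/scene0.png

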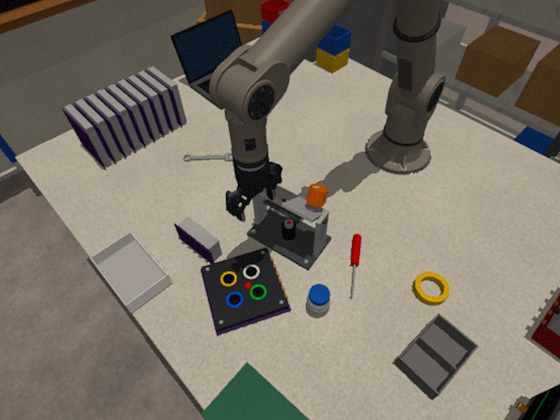

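View pics/side0.png

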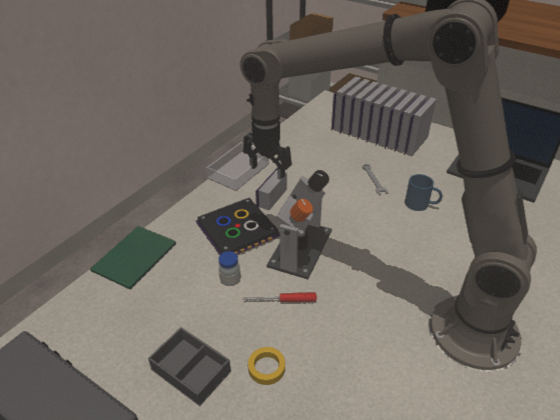

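Scene: the spot is at (248,285), the blue ring at (235,299) and the orange knob at (317,195). Side: orange knob (301,210), black knob (318,181), blue ring (224,221). I'll zoom in for finer pixel positions.

Run:
```python
import cv2
a=cv2.imread('pics/scene0.png')[160:340,180:370]; b=cv2.imread('pics/side0.png')[150:290,180:350]
cv2.imwrite('pics/za.png',cv2.resize(a,None,fx=3.3,fy=3.3,interpolation=cv2.INTER_CUBIC))
cv2.imwrite('pics/zb.png',cv2.resize(b,None,fx=4,fy=4,interpolation=cv2.INTER_CUBIC))
```

```text
(no output)
```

View pics/za.png

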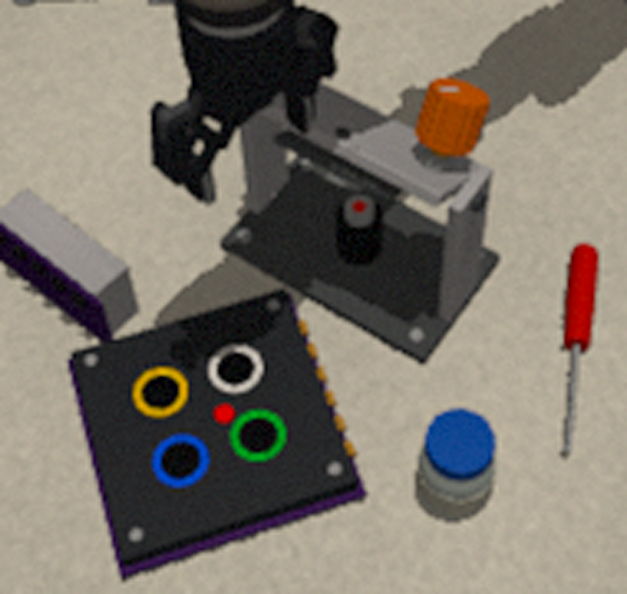

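View pics/zb.png

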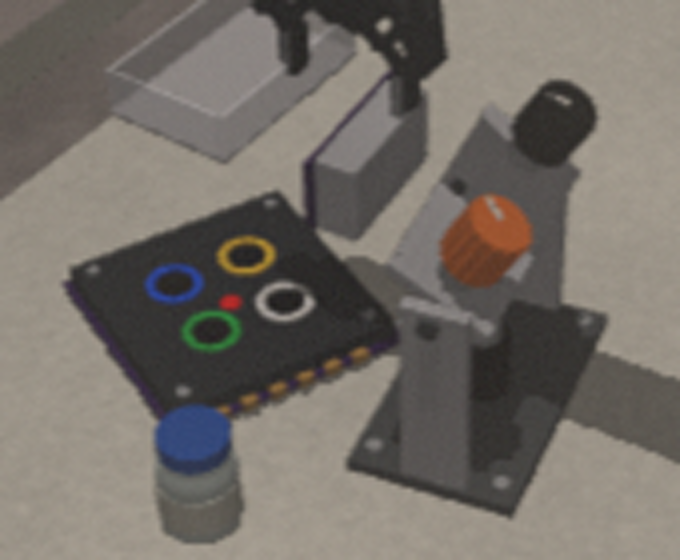

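```bash
cat >> h.py <<'E'
def ray(n,p):
    c=eyes.get_calibration(n); K=c['camera_matrix']; 
    d=c['attitude']@np.linalg.solve(K,[p[0],p[1],1]); return c['eye'],d/np.linalg.norm(d)
def tri(obs):
    A=np.zeros((3,3));b=np.zeros(3);R=[]
    for e,d in obs:
        M=np.eye(3)-np.outer(d,d);A+=M;b+=M@e
    x=np.linalg.solve(A,b); return x,[np.linalg.norm(np.cross(x-e,d)) for e,d in obs]
def onz(n,p,z):
    e,d=ray(n,p); return e+d*(z-e[2])/d[2]
E
python3 - <<'E'
from h import *
np.set_printoptions(precision=4,suppress=True)
S=lambda u,v:((u+.5)/3.3-.5+180,(v+.5)/3.3-.5+160)
D=lambda u,v:((u+.5)/4-.5+180,(v+.5)/4-.5+150)
P={'orange':((453,117),(487,240)),'blue':((181,460),(174,284)),'spot':((224,413),(231,302)),'yellow':((160,391),(246,255)),'white':((236,369),(285,301)),'green':((258,435),(211,331)),
'c_lf':((424,360),(349,465)),'c_ln':((498,258),(513,515)),'scr':((417,334),(374,444))}
for k,(a,b) in P.items(): print(k,*tri([ray('scene',S(*a)),ray('side',D(*b))]), onz('scene',S(*a),.03),onz('side',D(*b),.03))
print('c_rn',onz('side',D(607,318),.012),'c_rf',onz('scene',S(222,243),.012))
print('black',onz('side',D(555,123),.2109))
E
```

```text
orange [0.4993 0.0569 0.2173] [np.float64(0.0003438955969348935), np.float64(0.0003438955969349952)] [ 0.3768 -0.0441  0.03  ] [ 0.6136 -0.1311  0.03  ]
blue [0.79   0.0505 0.0302] [np.float64(0.0009036095834006517), np.float64(0.000903609583400706)] [0.7896 0.0495 0.03  ] [0.7901 0.0515 0.03  ]
spot [0.739  0.0431 0.031 ] [np.float64(0.0007263900662479614), np.float64(0.0007263900662479885)] [0.7384 0.0419 0.03  ] [0.7397 0.0431 0.03  ]
yellow [ 0.7639 -0.0086  0.0306] [np.float64(0.0010027456181195516), np.float64(0.001002745618119563)] [ 0.7634 -0.0099  0.03  ] [ 0.7643 -0.0078  0.03  ]
white [0.7053 0.0185 0.0302] [np.float64(0.00032797982819849774), np.float64(0.00032797982819853845)] [0.705  0.0181 0.03  ] [0.7054 0.0187 0.03  ]
green [0.7319 0.0768 0.0302] [np.float64(0.0010029122130082147), np.float64(0.0010029122130081045)] [0.7314 0.0757 0.03  ] [0.7321 0.0778 0.03  ]
c_lf [0.5767 0.1128 0.0051] [np.float64(0.0012823895901879023), np.float64(0.001282389590187915)] [0.5868 0.1206 0.03  ] [0.5628 0.1329 0.03  ]
c_ln [0.4524 0.0856 0.0028] [np.float64(0.001259976965952656), np.float64(0.0012599769659526923)] [0.4668 0.095  0.03  ] [0.4404 0.108  0.03  ]
scr [0.5674 0.0946 0.0163] [np.float64(0.0007322540472892963), np.float64(0.0007322540472890851)] [0.5732 0.0992 0.03  ] [0.5598 0.1061 0.03  ]
c_rn [ 0.4953 -0.1218  0.012 ] c_rf [ 0.6242 -0.0975  0.012 ]
black [ 0.532  -0.0866  0.2109]
```

Request:
send_rows --rows '[{"z": 0.06}, {"x": -0.04, "y": -0.03, "z": 0.12, "rx": 2.1, "ry": -9.8}, {"x": -0.1, "y": -0.06, "z": 0.13, "rx": 4.2, "ry": -19.5}, {"x": -0.162, "y": -0.089, "z": 0.12, "rx": 6.4, "ry": -29.3}, {"x": -0.162, "y": -0.089, "z": 0.12, "rx": 6.4, "ry": -29.3}]' --hand -1 --grip_force 50

```text
$.rows[0]: bad value
```

Run:
```python
from h import *
np.set_printoptions(precision=4,suppress=True)
s=telemetry.observe(); print(s['time'],s['q'],s['ee_pos'],s['ee_rot'],s['ft_force'])
np.savez('w1.npz',p=s['ee_pos'],R=s['ee_rot'])
a=snap('wrist','w1.png');snap('scene','s1.png');snap('side','d1.png')
```

```text
0.1 [-5.6703 22.8694  2.5806 88.1059 -1.0716 69.1504 -2.9078] [0.6494 0.     0.2304] [[-0.      1.     -0.0018]
 [ 1.      0.     -0.0001]
 [-0.0001 -0.0018 -1.    ]] [-1.2868 -0.1333  0.5295]
```

View pics/w1.png

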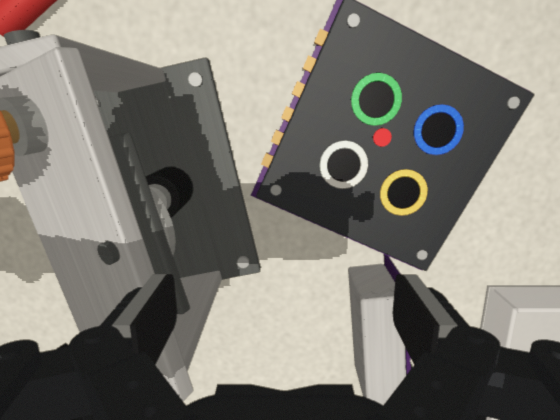

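View pics/s1.png

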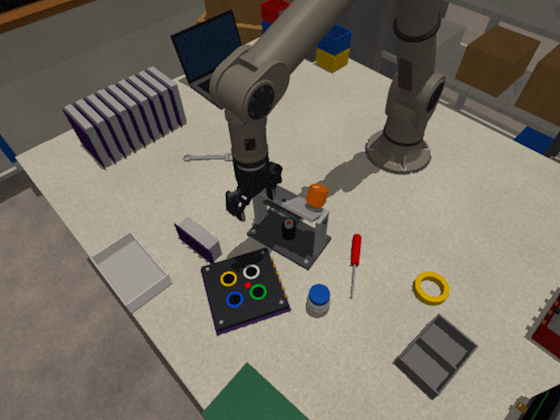

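The call was refused because every key must be given in each row. The wrist picture, taken from the start pose, shows the blue ring at (439,129), the spot at (382,137) and the left finger beside the plate. I'll resend with all the keys.

Request:
send_rows --rows '[{"x": 0, "y": 0, "z": 0.06, "rx": 0, "ry": 0, "rz": 0}, {"x": -0.04, "y": -0.03, "z": 0.12, "rx": 2.1, "ry": -9.8, "rz": 0}, {"x": -0.1, "y": -0.06, "z": 0.13, "rx": 4.2, "ry": -19.5, "rz": 0}, {"x": -0.162, "y": -0.089, "z": 0.12, "rx": 6.4, "ry": -29.3, "rz": 0}, {"x": -0.162, "y": -0.089, "z": 0.12, "rx": 6.4, "ry": -29.3, "rz": 0}]' --hand -1 --grip_force 50

```text
time: 0.88
ee_pos: [0.4765, -0.0905, 0.3426]
ee_rot: [[-0.021, 0.878, 0.478], [0.994, -0.035, 0.108], [0.112, 0.477, -0.872]]
ft_force: [0.3, 0.7, -0.5]
opening: 0.0855
```

Run:
```python
from h import *
np.set_printoptions(precision=4,suppress=True)
s=telemetry.observe(); print(s['time'],s['q'],s['ee_pos'],s['ee_rot'],s['ft_force'])
np.savez('w2.npz',p=s['ee_pos'],R=s['ee_rot'])
a=snap('wrist','w2.png');snap('scene','s2.png');snap('side','d2.png')
```

```text
0.875 [  3.1077 -14.2631   9.3145 119.2477 -13.1587  48.7962  18.6613] [ 0.4765 -0.0905  0.3426] [[-0.0212  0.8783  0.4776]
 [ 0.9935 -0.0349  0.1082]
 [ 0.1117  0.4768 -0.8719]] [ 0.3423  0.6802 -0.4688]
```

View pics/w2.png

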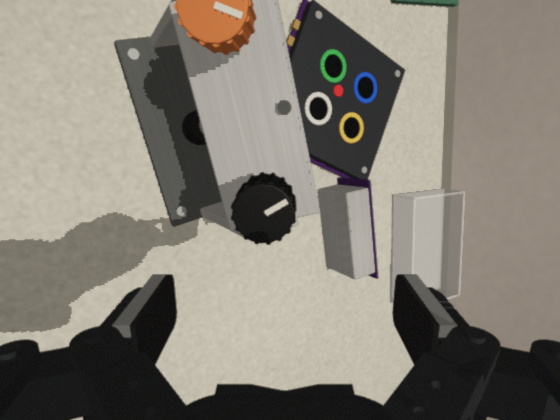

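View pics/s2.png

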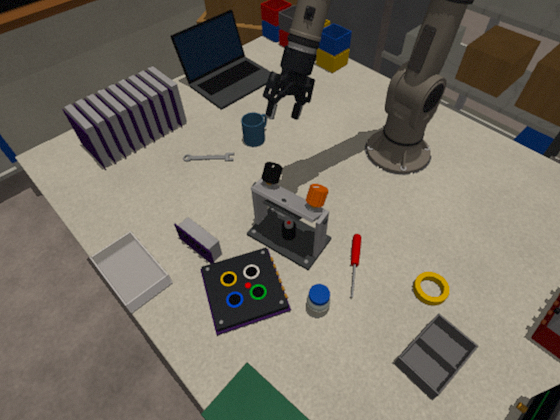

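View pics/d2.png

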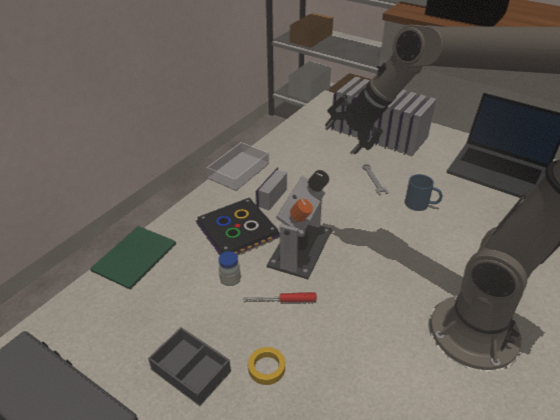

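Run:
```python
import cv2
a=cv2.imread('pics/s2.png')[150:220,240:340]; b=cv2.imread('pics/d2.png')[160:240,280:340]; c=cv2.imread('pics/w2.png')[0:250,170:310]
import numpy as np
cv2.imwrite('pics/z3.png',cv2.resize(a,None,fx=6,fy=6,interpolation=cv2.INTER_CUBIC))
cv2.imwrite('pics/z4.png',cv2.resize(b,None,fx=7,fy=7,interpolation=cv2.INTER_CUBIC))
from h import *
s=telemetry.observe(); print(s['time'],s['ee_pos'],s['q'])
```

```text
1.025 [ 0.48806372 -0.08945611  0.35268634] [  2.96811424 -13.73867379   9.01450561 117.94080222 -13.19970031
  48.61948693  18.54209918]
```

View pics/z3.png

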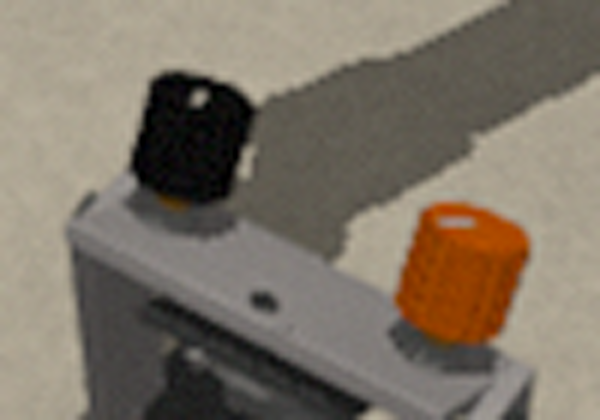

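View pics/z4.png

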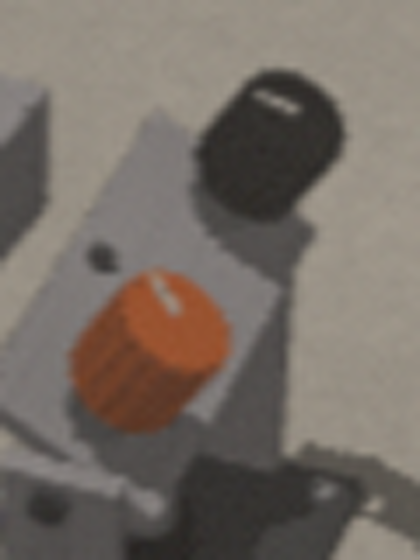

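Run:
```python
from h import *
np.set_printoptions(precision=4,suppress=True)
S=lambda u,v:((u+.5)/6-.5+240,(v+.5)/6-.5+150)
D=lambda u,v:((u+.5)/7-.5+280,(v+.5)/7-.5+160)
b,_=tri([ray('scene',S(194,140)),ray('side',D(271,145))])
o,e=tri([ray('scene',S(464,273)),ray('side',D(152,351))])
print(b,_,o,e, np.linalg.norm(o-b), np.degrees(np.arctan2(b[0]-o[0],o[1]-b[1])))
c=eyes.get_calibration('wrist')
w=np.load('w2.npz'); H=c['hand_eye']
def proj(X):
    t=w['R'].T@(X-w['p']); q=H[:3,:3].T@(t-H[:3,3]); q=c['camera_matrix']@q; return q[:2]/q[2]
ax=np.array([-.4885,-.1065,.866])
print(proj(b+ax*.0225),proj(o+ax*.0225))
w1=np.load('w1.npz')
for n,p in dict(spot=(382,137),blue=(439,129),white=(344,163)).items():
    d=w1['R']@H[:3,:3]@np.linalg.solve(c['camera_matrix'],[*p,1]); e=w1['R']@H[:3,3]+w1['p']
    print(n,e+d*(.03-e[2])/d[2])
```

```text
[ 0.5285 -0.0796  0.217 ] [np.float64(0.00012156821449480287), np.float64(0.00012156821449475805)] [0.4993 0.057  0.2172] [np.float64(0.00014635462946506678), np.float64(0.00014635462946503683)] 0.1397011565646413 12.047023840282968
[263.8454 214.9885] [211.7279   3.9636]
spot [0.7383 0.0442 0.03  ]
blue [0.7895 0.0514 0.03  ]
white [0.7046 0.0204 0.03  ]
```

Both views agree: black grip (0.5285, -0.0796, 0.217), orange grip (0.4993, 0.0570, 0.217), 139.7 mm apart against 140, yaw 12°. The wrist view confirms the spot and ring to about 1 mm. I'm descending along the black knob's axis.

Request:
send_rows --rows '[{"x": 0.008, "y": 0.002, "z": -0.045, "rx": 0, "ry": 0, "rz": 0}, {"x": 0.0155, "y": 0.004, "z": -0.09, "rx": 0, "ry": 0, "rz": 0}, {"x": 0.0275, "y": 0.0065, "z": -0.11, "rx": 0, "ry": 0, "rz": 0}, {"x": 0.0385, "y": 0.009, "z": -0.13, "rx": 0, "ry": 0, "rz": 0}, {"x": 0.0497, "y": 0.0113, "z": -0.15, "rx": 0, "ry": 0, "rz": 0}]'

```text
time: 1.65
ee_pos: [0.542, -0.0762, 0.2017]
ee_rot: [[-0.031, 0.871, 0.49], [0.994, -0.024, 0.107], [0.106, 0.49, -0.865]]
ft_force: [0.3, 1.3, -0.0]
opening: 0.0857
```

Request:
send_rows --rows '[{"x": 0, "y": 0, "z": 0, "rx": 0, "ry": 0, "rz": 0}, {"x": 0, "y": 0, "z": 0, "rx": 0, "ry": 0, "rz": 0}]'

```text
time: 1.9
ee_pos: [0.5396, -0.0772, 0.2024]
ee_rot: [[-0.03, 0.872, 0.489], [0.994, -0.026, 0.107], [0.106, 0.49, -0.865]]
ft_force: [1.1, -0.6, -0.0]
opening: 0.0854
```

Run:
```python
from h import *
np.set_printoptions(precision=4,suppress=True)
s=telemetry.observe(); print(s['time'],s['q'],s['ee_pos'],s['ee_rot'],s['ft_force'])
a=snap('wrist','w3.png');d=snap('scene','s3.png')
cv2.imwrite('pics/c3.png',np.hstack([a,cv2.resize(d[130:235,220:290],(280,420))])[:,:,::-1])
```

```text
1.9 [ -0.6477   0.422   11.2949 126.1908 -25.1185  27.601   30.4435] [ 0.5396 -0.0772  0.2024] [[-0.0295  0.8715  0.4894]
 [ 0.9939 -0.0263  0.1068]
 [ 0.106   0.4896 -0.8655]] [ 1.0652 -0.6264 -0.0493]
```

View pics/c3.png

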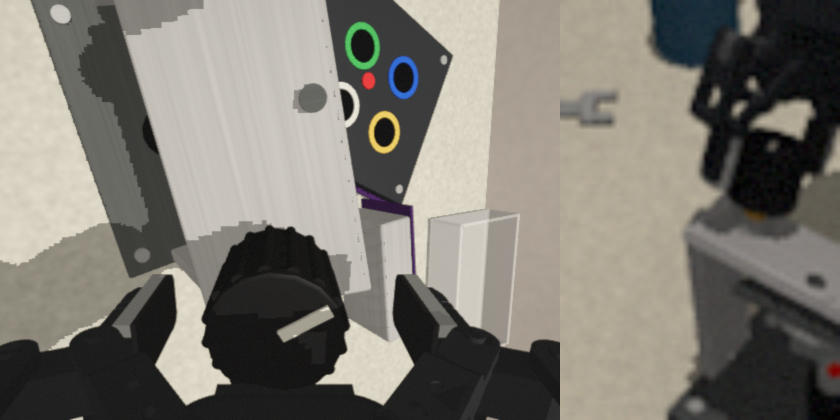

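The knob stands between the jaws, about 2 mm off centre: knob (276,330) against jaw midpoint x=284. I'll correct that and close.

Request:
send_rows --rows '[{"x": -0.0018, "y": -0.0003, "z": -0.0015, "rx": 0, "ry": 0, "rz": 0}, {"x": -0.0018, "y": -0.0003, "z": -0.0015, "rx": 0, "ry": 0, "rz": 0}, {"x": -0.0018, "y": -0.0003, "z": -0.0015, "rx": 0, "ry": 0, "rz": 0}, {"x": -0.0018, "y": -0.0003, "z": -0.0015, "rx": 0, "ry": 0, "rz": 0}, {"x": -0.0018, "y": -0.0003, "z": -0.0015, "rx": 0, "ry": 0, "rz": 0}]' --hand 1 --grip_force 40

```text
time: 2.62
ee_pos: [0.5368, -0.0783, 0.2013]
ee_rot: [[-0.028, 0.871, 0.491], [0.994, -0.028, 0.106], [0.106, 0.491, -0.865]]
ft_force: [-2.4, -0.3, 5.9]
opening: 0.0448
```

Run:
```python
from h import *
np.set_printoptions(precision=4,suppress=True)
s=telemetry.observe(); print(s['time'],s['q'],s['ee_pos'],s['ee_rot'],s['ft_force'],s['ft_torque'],s['opening'])
a=snap('wrist','w4.png')
```

```text
2.625 [ -0.5598   0.1977  11.3979 126.6045 -25.4062  27.3829  30.8186] [ 0.5368 -0.0783  0.2013] [[-0.0277  0.8708  0.4909]
 [ 0.9939 -0.0283  0.1063]
 [ 0.1065  0.4909 -0.8647]] [-2.3623 -0.2633  5.8641] [0.0253 0.3816 0.0694] 0.04477286665865151
```

View pics/w4.png

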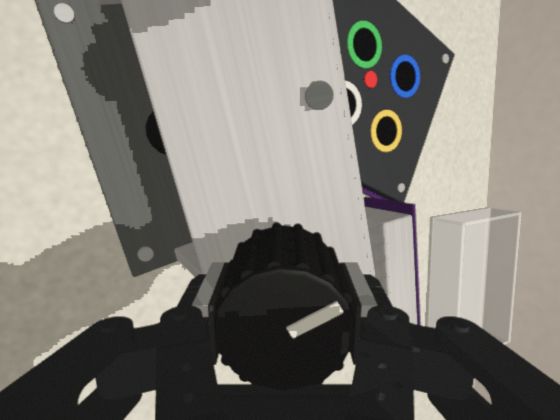

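The knob is gripped (opening 45 mm, forces under 7 N). Now I turn it anticlockwise by about 30°.

Request:
send_rows --rows '[{"x": 0, "y": 0, "z": 0, "rx": -4.9, "ry": -1.0, "rz": 8.7}, {"x": 0, "y": 0, "z": 0, "rx": -9.8, "ry": -2.1, "rz": 17.3}, {"x": 0, "y": 0, "z": 0, "rx": -14.9, "ry": -3.2, "rz": 26.4}, {"x": 0, "y": 0, "z": 0, "rx": -14.9, "ry": -3.2, "rz": 26.4}, {"x": 0, "y": 0, "z": 0, "rx": -14.9, "ry": -3.2, "rz": 26.4}]'

```text
time: 3.3
ee_pos: [0.5373, -0.0782, 0.2016]
ee_rot: [[-0.466, 0.736, 0.491], [0.871, 0.481, 0.106], [-0.158, 0.477, -0.865]]
ft_force: [-2.2, 0.9, 5.4]
opening: 0.0452
```

```bash
cat >> h.py <<'E'
def red(n):
    # red spot centre by colour, near tile
    im=eyes.capture(n).astype(int); m=((im[:,:,0]>150)&(im[:,:,1]<70)&(im[:,:,2]<70)).astype(np.uint8)
    k,l,st,c=cv2.connectedComponentsWithStats(m); return im,[(tuple(np.round(c[i],1)),int(st[i,4]),np.round(onz(n,c[i],.03),4)) for i in range(1,k) if st[i,4]>4]
E
python3 - <<'E'
from h import *
np.set_printoptions(precision=4,suppress=True)
s=telemetry.observe(); print(s['time'],s['q'],s['ee_pos'],s['ee_rot'],s['ft_force'],s['ft_torque'],s['opening'])
a=snap('wrist','w5.png')
for n in ['scene','side']: print(n,red(n)[1])
E
```

```text
3.3 [ -0.41     0.2156  11.1973 126.5364 -25.2735  27.3976  61.1727] [ 0.5373 -0.0782  0.2016] [[-0.466   0.7361  0.4909]
 [ 0.8706  0.4805  0.1058]
 [-0.158   0.4767 -0.8648]] [-2.2302  0.8891  5.3987] [-0.0993  0.3601  0.1418] 0.04516622050242997
scene [((np.float64(314.7), np.float64(188.4)), 7, array([ 0.3615, -0.0683,  0.03  ])), ((np.float64(317.5), np.float64(195.9)), 13, array([ 0.3779, -0.0404,  0.03  ])), ((np.float64(311.6), np.float64(198.0)), 5, array([ 0.3975, -0.0476,  0.03  ])), ((np.float64(356.3), np.float64(248.0)), 159, array([0.4403, 0.1692, 0.03  ])), ((np.float64(249.6), np.float64(287.1)), 23, array([0.7388, 0.0508, 0.03  ]))]
side [((np.float64(235.5), np.float64(226.5)), 8, array([0.7407, 0.0514, 0.03  ])), ((np.float64(297.9), np.float64(295.6)), 123, array([0.4304, 0.1751, 0.03  ]))]
```

View pics/w5.png

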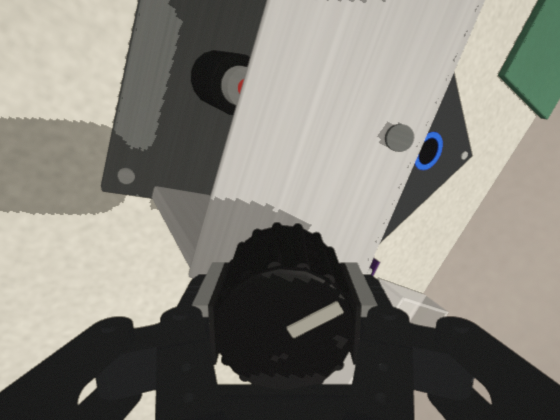

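```bash
cat >> h.py <<'E'
from scipy.spatial.transform import Rotation as Ro
def rv(*a): return Ro.from_rotvec(a,degrees=True)
E
python3 - <<'E'
from h import *
np.set_printoptions(precision=3,suppress=True)
C=rv(-14.9,-3.2,26.4)*rv(6.4,-29.3,0)*Ro.from_matrix([[0,1,0],[1,0,0],[0,0,-1.]])
print(C.as_matrix())
az=np.radians(14.8); up=np.array([-.5*np.cos(az),-.5*np.sin(az),.8660]); x=np.array([-np.sin(az),np.cos(az),0]); z=-up
B=Ro.from_matrix(np.c_[x,np.cross(z,x),z]); T=Ro.from_rotvec(np.radians(-85)*up)*B
D=(T*C.inv()).as_rotvec(degrees=True); print(up,D,np.linalg.norm(D));
E
```

```text
[[-0.467  0.738  0.488]
 [ 0.871  0.48   0.106]
 [-0.156  0.474 -0.867]]
[-0.483 -0.128  0.866] [ 49.828  11.959 -87.056] 101.01802924344292
```

Request:
send_rows --rows '[{"x": 0, "y": 0, "z": 0, "rx": 0, "ry": 0, "rz": 0}, {"x": 0, "y": 0, "z": 0, "rx": 0, "ry": 0, "rz": 0}, {"x": 0, "y": 0, "z": 0, "rx": 0, "ry": 0, "rz": 0}, {"x": 0, "y": 0, "z": 0, "rx": 0, "ry": 0, "rz": 0}, {"x": -0.01, "y": -0.002, "z": 0.0173, "rx": 0, "ry": 0, "rz": 0}]' --hand -1

```text
time: 4.08
ee_pos: [0.5251, -0.0795, 0.2158]
ee_rot: [[-0.468, 0.739, 0.485], [0.87, 0.481, 0.107], [-0.154, 0.472, -0.868]]
ft_force: [0.4, 0.1, 0.8]
opening: 0.0853
```

Request:
send_rows --rows '[{"x": -0.02, "y": -0.004, "z": 0.035, "rx": 0, "ry": 0, "rz": 0}, {"x": -0.039, "y": -0.008, "z": 0.07, "rx": 0, "ry": 0, "rz": 0}, {"x": -0.039, "y": -0.008, "z": 0.07, "rx": 0, "ry": 0, "rz": 0}]'

```text
time: 4.45
ee_pos: [0.4879, -0.089, 0.2906]
ee_rot: [[-0.464, 0.735, 0.494], [0.871, 0.48, 0.105], [-0.16, 0.479, -0.863]]
ft_force: [-0.3, -0.2, 1.0]
opening: 0.0854
```

Run:
```python
from h import *
np.set_printoptions(precision=4,suppress=True)
s=telemetry.observe(); print(s['time'],s['q'],s['ee_pos'],s['ft_force'])
for n in ['scene','side']:
    im,l=red(n); print(n,[q for q in l if q[2][0]>.6]); cv2.imwrite(f'pics/{n}6.png',im[:,:,::-1])
    m=((im[:,:,2]>130)&(im[:,:,0]<60)).astype(np.uint8); k,L,st,c=cv2.connectedComponentsWithStats(m)
    for i in range(1,k):
        if st[i,4]>15:print('blue',c[i],st[i],onz(n,c[i],.03))
```

```text
4.45 [  1.237  -11.3934  10.9824 124.0826 -15.511   40.2458  52.4629] [ 0.4879 -0.089   0.2906] [-0.265  -0.197   0.9668]
scene [((np.float64(249.6), np.float64(287.1)), 23, array([0.7388, 0.0508, 0.03  ]))]
blue [319.0408 293.1497] [309 284  21  19 294] [0.6185 0.1912 0.03  ]
blue [234.2727 299.2929] [226 292  17  16  99] [0.7905 0.0496 0.03  ]
side [((np.float64(235.5), np.float64(226.5)), 8, array([0.7407, 0.0514, 0.03  ]))][ WARN:0@1.632] global loadsave.cpp:1063 imwrite_ Unsupported depth image for selected encoder is fallbacked to CV_8U.
```

Black is released. Scene pixels put the spot at (0.739, 0.051) and the ring at (0.790, 0.050); seen from the pivot both lie at -1.5°, so only the range is left: about +51 mm, or about 3 rad on orange. I'm moving above orange with the wrist wound back.

Request:
send_rows --rows '[{"x": -0.004, "y": 0.015, "z": 0.015, "rx": 5, "ry": 1.2, "rz": -8.7}, {"x": -0.008, "y": 0.035, "z": 0.02, "rx": 10, "ry": 2.4, "rz": -17.4}, {"x": -0.012, "y": 0.06, "z": 0.02, "rx": 14.9, "ry": 3.6, "rz": -26.1}, {"x": -0.016, "y": 0.085, "z": 0.02, "rx": 19.9, "ry": 4.8, "rz": -34.8}, {"x": -0.02, "y": 0.11, "z": 0.015, "rx": 24.9, "ry": 6, "rz": -43.5}]'

```text
time: 5.18
ee_pos: [0.4666, 0.0232, 0.3004]
ee_rot: [[0.274, 0.834, 0.478], [0.922, -0.37, 0.117], [0.275, 0.409, -0.87]]
ft_force: [-0.5, -0.3, 0.5]
opening: 0.0855
```

Request:
send_rows --rows '[{"x": -0.001, "y": 0.015, "z": 0, "rx": 5, "ry": 1.2, "rz": -8.7}, {"x": -0.002, "y": 0.026, "z": 0, "rx": 10, "ry": 2.4, "rz": -17.4}, {"x": -0.002, "y": 0.026, "z": -0.01, "rx": 14.9, "ry": 3.6, "rz": -26.1}, {"x": -0.002, "y": 0.026, "z": -0.02, "rx": 19.9, "ry": 4.8, "rz": -34.8}, {"x": -0.002, "y": 0.026, "z": -0.023, "rx": 24.9, "ry": 6, "rz": -43.5}]'

```text
time: 5.8
ee_pos: [0.4638, 0.0483, 0.2762]
ee_rot: [[0.816, 0.325, 0.479], [0.3, -0.945, 0.13], [0.494, 0.038, -0.868]]
ft_force: [-0.0, 0.1, -0.1]
opening: 0.0853
```

Request:
send_rows --rows '[{"x": 0, "y": 0, "z": 0, "rx": 0, "ry": 0, "rz": 0}, {"x": 0, "y": 0, "z": 0, "rx": 0, "ry": 0, "rz": 0}]'

```text
time: 6.05
ee_pos: [0.4648, 0.0481, 0.2784]
ee_rot: [[0.811, 0.331, 0.482], [0.308, -0.943, 0.129], [0.497, 0.044, -0.867]]
ft_force: [0.2, -0.9, 0.7]
opening: 0.0851
```

Run:
```python
from h import *
np.set_printoptions(precision=4,suppress=True)
s=telemetry.observe(); print(s['time'],s['q'],s['ee_pos'],s['ee_rot'],s['ft_force'])
a=snap('wrist','w7.png');d=snap('side','d7.png')
c=eyes.get_calibration('wrist');H=c['hand_eye']
def proj(X):
    t=s['ee_rot'].T@(X-s['ee_pos']); q=H[:3,:3].T@(t-H[:3,3]); q=c['camera_matrix']@q; return q[:2]/q[2]
o=np.array([.4993,.057,.217]);up=np.array([-.483,-.128,.866])
print(proj(o+up*.0225),proj(o-up*.0225))
```

```text
6.05 [ 20.2649 -15.5435 -23.4746 128.1986 -19.0111  37.8659 -61.8966] [0.4648 0.0481 0.2784] [[ 0.8114  0.3308  0.4818]
 [ 0.3079 -0.9427  0.1287]
 [ 0.4967  0.044  -0.8668]] [ 0.1779 -0.9052  0.6514]
[284.6846 240.1371] [284.6351 216.6472]
```

View pics/w7.png

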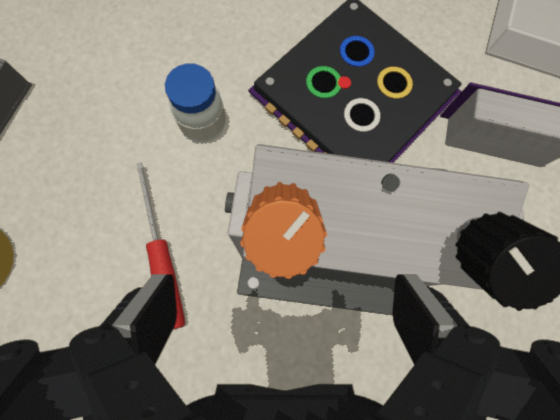

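View pics/d7.png

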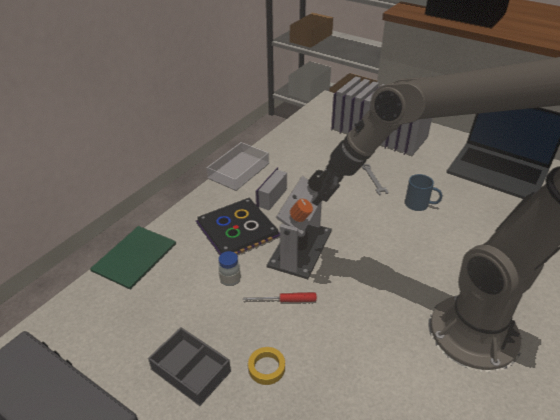

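Aligned: the predicted top centre is (285,240) and I see about (286,240). The right finger has room beside the black knob. Descending.

Request:
send_rows --rows '[{"x": 0.011, "y": 0.003, "z": -0.0195, "rx": 0, "ry": 0, "rz": 0}, {"x": 0.022, "y": 0.006, "z": -0.039, "rx": 0, "ry": 0, "rz": 0}, {"x": 0.033, "y": 0.009, "z": -0.0585, "rx": 0, "ry": 0, "rz": 0}, {"x": 0.0435, "y": 0.0115, "z": -0.078, "rx": 0, "ry": 0, "rz": 0}, {"x": 0.0435, "y": 0.0115, "z": -0.078, "rx": 0, "ry": 0, "rz": 0}]'

```text
time: 6.78
ee_pos: [0.5078, 0.0599, 0.1997]
ee_rot: [[0.813, 0.33, 0.48], [0.307, -0.943, 0.129], [0.495, 0.042, -0.868]]
ft_force: [-0.0, -0.1, 1.3]
opening: 0.0854
```

Request:
send_rows --rows '[{"x": 0, "y": 0, "z": 0, "rx": 0, "ry": 0, "rz": 0}, {"x": 0, "y": 0, "z": 0, "rx": 0, "ry": 0, "rz": 0}]'

```text
time: 7.02
ee_pos: [0.5088, 0.0594, 0.2023]
ee_rot: [[0.811, 0.328, 0.485], [0.306, -0.943, 0.128], [0.499, 0.045, -0.865]]
ft_force: [-0.2, 0.1, -0.4]
opening: 0.0853
```

Run:
```python
from h import *
np.set_printoptions(precision=4,suppress=True)
s=telemetry.observe(); print(s['time'],s['q'],s['ee_pos'],s['ee_rot'],s['ft_force'])
a=snap('wrist','w8.png')
```

```text
7.025 [ 21.3189  -4.1303 -29.5236 130.2143 -12.617   23.9045 -68.601 ] [0.5088 0.0594 0.2023] [[ 0.8107  0.3284  0.4847]
 [ 0.3058 -0.9435  0.1278]
 [ 0.4993  0.0447 -0.8653]] [-0.2302  0.0596 -0.4404]
```

View pics/w8.png

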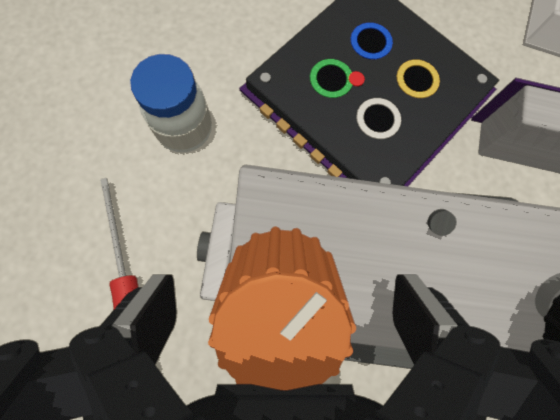

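The knob is centred between the jaws; closing.

Request:
send_rows --rows '[{"x": 0, "y": 0, "z": -0.001, "rx": 0, "ry": 0, "rz": 0}, {"x": 0, "y": 0, "z": -0.001, "rx": 0, "ry": 0, "rz": 0}, {"x": 0, "y": 0, "z": -0.001, "rx": 0, "ry": 0, "rz": 0}, {"x": 0, "y": 0, "z": -0.001, "rx": 0, "ry": 0, "rz": 0}, {"x": 0, "y": 0, "z": -0.001, "rx": 0, "ry": 0, "rz": 0}]' --hand 1 --grip_force 40

```text
time: 7.7
ee_pos: [0.508, 0.0602, 0.2004]
ee_rot: [[0.812, 0.329, 0.482], [0.306, -0.943, 0.129], [0.497, 0.043, -0.867]]
ft_force: [-5.2, 0.5, 4.9]
opening: 0.0451
```

Request:
send_rows --rows '[{"x": 0, "y": 0, "z": 0, "rx": -4.8, "ry": -1.3, "rz": 8.7}, {"x": 0, "y": 0, "z": 0, "rx": -9.7, "ry": -2.6, "rz": 17.3}, {"x": 0, "y": 0, "z": 0, "rx": -14.5, "ry": -3.8, "rz": 26}, {"x": 0, "y": 0, "z": 0, "rx": -19.3, "ry": -5.1, "rz": 34.6}, {"x": 0, "y": 0, "z": 0, "rx": -19.3, "ry": -5.1, "rz": 34.6}]'

```text
time: 8.32
ee_pos: [0.5081, 0.06, 0.2005]
ee_rot: [[0.41, 0.774, 0.482], [0.841, -0.525, 0.128], [0.353, 0.353, -0.866]]
ft_force: [-4.2, -0.2, 5.3]
opening: 0.0451
```

```bash
cat > m.py <<'E'
from h import *
import sys
np.set_printoptions(precision=4,suppress=True)
s=telemetry.observe(); print(s['time'],s['q'],s['ee_pos'],s['ee_rot'],s['ft_force'],s['ft_torque'],s['opening'])
snap('wrist',f'w{sys.argv[1]}.png')
pts=[]
for n in ['scene','side']:
    im,l=red(n); l=[q for q in l if q[2][0]>.6]; print(n,l); pts+=[l[0][2][:2]] if l else []
    cv2.imwrite(f'pics/{n}{sys.argv[1]}.png',im[:,:,::-1].astype(np.uint8))
p=np.mean(pts,0)-np.array([.499,.057]); b=np.array([.790,.0505])-np.array([.499,.057])
print('dR',np.linalg.norm(b)-np.linalg.norm(p),'lat',(np.arctan2(b[1],b[0])-np.arctan2(p[1],p[0]))*.29)
E
python3 m.py 9
```

```text
8.325 [ 17.2375  -3.9642 -25.7742 130.3845 -11.7051  23.7779 -29.5236] [0.5081 0.06   0.2005] [[ 0.4098  0.7742  0.4824]
 [ 0.8412 -0.5253  0.1283]
 [ 0.3528  0.3532 -0.8665]] [-4.1883 -0.2432  5.2831] [0.0555 0.7635 0.2093] 0.04514089898766136
scene [((np.float64(246.1), np.float64(289.8)), 25, array([0.7507, 0.0504, 0.03  ]))]
side [((np.float64(232.3), np.float64(225.1)), 9, array([0.7529, 0.0518, 0.03  ]))]
dR 0.03820374592943815 lat 0.00029038149667385177
```

View pics/w9.png

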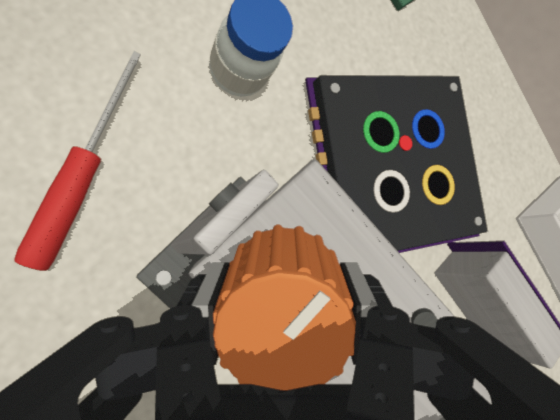

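It works: 40° moved the spot 12 mm. About 38 mm (129°) is left, so I'll turn another 120° and measure.

Request:
send_rows --rows '[{"x": 0, "y": 0, "z": 0, "rx": -4.8, "ry": -1.3, "rz": 8.7}, {"x": 0, "y": 0, "z": 0, "rx": -9.7, "ry": -2.6, "rz": 17.3}, {"x": 0, "y": 0, "z": 0, "rx": -14.5, "ry": -3.8, "rz": 26}, {"x": 0, "y": 0, "z": 0, "rx": -19.3, "ry": -5.1, "rz": 34.6}, {"x": 0, "y": 0, "z": 0, "rx": -19.3, "ry": -5.1, "rz": 34.6}]'

```text
time: 9.1
ee_pos: [0.5084, 0.06, 0.2006]
ee_rot: [[-0.18, 0.857, 0.483], [0.983, 0.134, 0.128], [0.045, 0.498, -0.866]]
ft_force: [-5.5, 0.3, 5.9]
opening: 0.045
```

Request:
send_rows --rows '[{"x": 0, "y": 0, "z": 0, "rx": -4.8, "ry": -1.3, "rz": 8.7}, {"x": 0, "y": 0, "z": 0, "rx": -9.7, "ry": -2.6, "rz": 17.3}, {"x": 0, "y": 0, "z": 0, "rx": -14.5, "ry": -3.8, "rz": 26}, {"x": 0, "y": 0, "z": 0, "rx": -19.3, "ry": -5.1, "rz": 34.6}, {"x": 0, "y": 0, "z": 0, "rx": -19.3, "ry": -5.1, "rz": 34.6}]'

```text
time: 9.72
ee_pos: [0.5086, 0.0601, 0.2007]
ee_rot: [[-0.688, 0.542, 0.483], [0.667, 0.734, 0.128], [-0.285, 0.411, -0.866]]
ft_force: [-4.6, 0.8, 5.0]
opening: 0.0453
```

```bash
python3 m.py 10
```

```text
9.725 [  9.4249  -3.9812 -18.4046 130.5312 -10.0786  23.6595  48.5129] [0.5086 0.0601 0.2007] [[-0.6878  0.5415  0.4835]
 [ 0.6675  0.7336  0.1279]
 [-0.2854  0.4107 -0.866 ]] [-4.6316  0.7758  5.0425] [0.4232 0.5063 0.449 ] 0.04526657830361911
scene [((np.float64(239.1), np.float64(295.6)), 28, array([0.7746, 0.0504, 0.03  ]))]
side [((np.float64(226.5), np.float64(222.0)), 8, array([0.7772, 0.0506, 0.03  ]))]
dR 0.014096304876155485 lat 0.0003296755035868538
```

Request:
send_rows --rows '[{"x": 0, "y": 0, "z": 0, "rx": -4.5, "ry": -1.2, "rz": 8.1}, {"x": 0, "y": 0, "z": 0, "rx": -9.1, "ry": -2.4, "rz": 16.3}, {"x": 0, "y": 0, "z": 0, "rx": -13.6, "ry": -3.6, "rz": 24.4}, {"x": 0, "y": 0, "z": 0, "rx": -18.2, "ry": -4.8, "rz": 32.6}, {"x": 0, "y": 0, "z": 0, "rx": -22.7, "ry": -6, "rz": 40.7}]'

```text
time: 10.5
ee_pos: [0.5086, 0.0604, 0.2007]
ee_rot: [[-0.865, -0.136, 0.484], [-0.084, 0.988, 0.128], [-0.495, 0.07, -0.866]]
ft_force: [-4.2, 1.1, 4.8]
opening: 0.0452
```

Request:
send_rows --rows '[{"x": 0, "y": 0, "z": 0, "rx": 0, "ry": 0, "rz": 0}, {"x": 0, "y": 0, "z": 0, "rx": 0, "ry": 0, "rz": 0}]'

```text
time: 10.75
ee_pos: [0.5086, 0.0604, 0.2008]
ee_rot: [[-0.865, -0.133, 0.484], [-0.08, 0.989, 0.128], [-0.495, 0.072, -0.866]]
ft_force: [-4.1, 0.7, 5.1]
opening: 0.0455
```

```bash
python3 m.py 11
python3 - <<'E'
import cv2,numpy as np
a=cv2.imread('pics/scene11.png')[245:335,195:295]; b=cv2.imread('pics/side11.png')[195:255,190:285]
cv2.imwrite('pics/z11.png',np.hstack([cv2.resize(a,(400,360),interpolation=cv2.INTER_CUBIC),cv2.resize(b,(400,360),interpolation=cv2.INTER_CUBIC)]))
E
```

```text
10.75 [  4.8943  -4.03   -14.1258 130.6286  -9.2008  23.6228  94.5439] [0.5086 0.0604 0.2008] [[-0.8652 -0.1327  0.4836]
 [-0.08    0.9885  0.1282]
 [-0.4951  0.0722 -0.8658]] [-4.0994  0.6875  5.0737] [0.8194 0.7163 0.6679] 0.04552188940727976
scene [((np.float64(235.1), np.float64(298.8)), 25, array([0.7881, 0.05  , 0.03  ]))]
side [((np.float64(223.0), np.float64(220.5)), 6, array([0.7908, 0.0512, 0.03  ]))]
dR 0.0005520827302323839 lat -8.753579185099048e-05
```

View pics/z11.png

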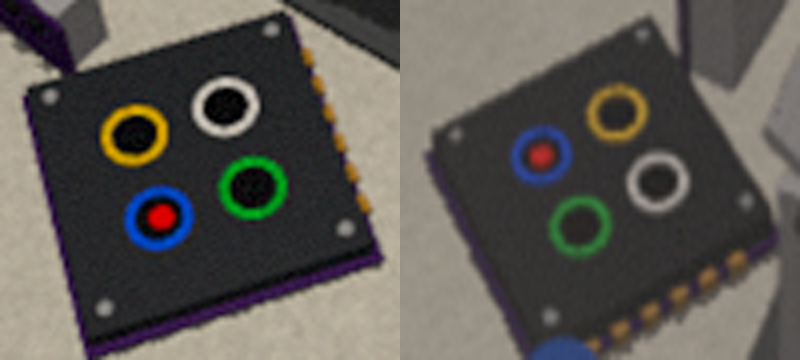

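The spot is centred in the blue ring in both views: scene (161,217) against ring (159,218), side (541,156) against ring (541,155). Now I'll release and back off along the axis.

Request:
send_rows --rows '[{"x": 0, "y": 0, "z": 0, "rx": 0, "ry": 0, "rz": 0}, {"x": 0, "y": 0, "z": 0, "rx": 0, "ry": 0, "rz": 0}, {"x": 0, "y": 0, "z": 0, "rx": 0, "ry": 0, "rz": 0}, {"x": 0, "y": 0, "z": 0, "rx": 0, "ry": 0, "rz": 0}, {"x": 0, "y": 0, "z": 0, "rx": 0, "ry": 0, "rz": 0}]' --hand -1

```text
time: 11.52
ee_pos: [0.5084, 0.0594, 0.2001]
ee_rot: [[-0.865, -0.134, 0.483], [-0.082, 0.988, 0.127], [-0.495, 0.07, -0.866]]
ft_force: [-0.8, 0.3, 0.4]
opening: 0.0853
```

Request:
send_rows --rows '[{"x": -0.01, "y": -0.0025, "z": 0.0175, "rx": 0, "ry": 0, "rz": 0}, {"x": -0.022, "y": -0.006, "z": 0.039, "rx": 0, "ry": 0, "rz": 0}, {"x": -0.0385, "y": -0.01, "z": 0.069, "rx": 0, "ry": 0, "rz": 0}, {"x": -0.05, "y": -0.013, "z": 0.1, "rx": 0, "ry": 0, "rz": 0}, {"x": -0.05, "y": -0.013, "z": 0.12, "rx": 0, "ry": 0, "rz": 0}]'

```text
time: 12.15
ee_pos: [0.4582, 0.0463, 0.322]
ee_rot: [[-0.864, -0.134, 0.485], [-0.082, 0.989, 0.127], [-0.497, 0.07, -0.865]]
ft_force: [0.2, 0.5, -0.1]
opening: 0.0853
```

Request:
send_rows --rows '[{"x": 0, "y": 0, "z": 0, "rx": 0, "ry": 0, "rz": 0}, {"x": 0, "y": 0, "z": 0, "rx": 0, "ry": 0, "rz": 0}, {"x": 0, "y": 0, "z": 0, "rx": 0, "ry": 0, "rz": 0}]'

```text
time: 12.52
ee_pos: [0.4578, 0.0465, 0.3185]
ee_rot: [[-0.866, -0.134, 0.481], [-0.083, 0.988, 0.127], [-0.492, 0.07, -0.868]]
ft_force: [-0.3, -0.6, -0.1]
opening: 0.0854
```

```bash
python3 m.py 12
python3 - <<'E'
import cv2,numpy as np
a=cv2.imread('pics/scene12.png')[245:335,195:295]; b=cv2.imread('pics/side12.png')[195:255,190:285]
cv2.imwrite('pics/z12.png',np.hstack([cv2.resize(a,(400,360),interpolation=cv2.INTER_CUBIC),cv2.resize(b,(400,360),interpolation=cv2.INTER_CUBIC)]))
E
```

```text
12.525 [  5.7738 -17.8484 -11.1604 125.166  -11.5412  43.313   97.2818] [0.4578 0.0465 0.3185] [[-0.8665 -0.1344  0.4808]
 [-0.0827  0.9884  0.1271]
 [-0.4923  0.0704 -0.8676]] [-0.2796 -0.6062 -0.0852] [-0.1244  0.5707 -0.0198] 0.08536556561898459
scene [((np.float64(235.1), np.float64(298.8)), 25, array([0.7881, 0.05  , 0.03  ]))]
side [((np.float64(223.0), np.float64(220.5)), 6, array([0.7908, 0.0512, 0.03  ]))]
dR 0.0005520827302323839 lat -8.753579185099048e-05
```

View pics/z12.png

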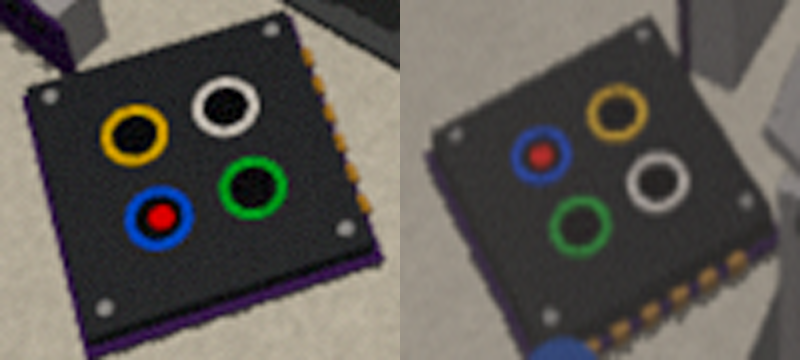

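View pics/scene12.png

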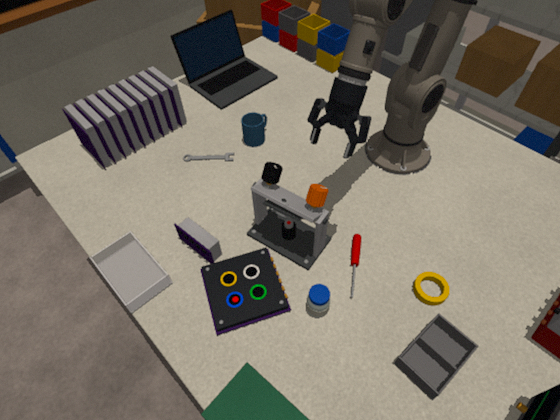

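The spot didn't move on release: scene (235,299) is inside the blue ring at (234,299). The gripper is well clear and the loose things stand where they were. Handing in.

```bash
python3 -c "
from cell import workorder
print(workorder.hand_in())"
```

```text
the job is handed in; nothing more can be done
None
```

The whole red spot now lies inside the blue ring, about 0.6 mm off centre on average. I turned the black knob about 30° anticlockwise and then the orange knob about 167° anticlockwise. I then let go, backed the gripper off and handed the job in at about 12.6 s of the 64 s allowed.

**Last checks:**
- **Spot position:** it was the same before and after I released the orange knob. The two fixed cameras agree to within about 3 mm, which is within the 8 mm allowed.
- **Contact:** the gripper is open and clear of both knobs, with wrist force below 1 N.
- **Loose things:** in the last scene picture they stand where they started. I compared them by eye and did not measure them.

**What went wrong:** the first move call was refused because its rows left out some of the values. The arm did not move, and I sent it again complete. No other check failed.

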